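Load the culture dish and tap the imager's carriage home

ROBOT

A 7-joint arm with a two-finger parallel gripper is mounted at the origin on the work surface. World frame = base frame: x ahead of the robot, y to its left, z up, the work surface at z = 0. Lengths are in m, angles in rad, forces in N, time in s.
With the tool pointing down it reaches from about 0.4 to 0.85 m from the base axis. Payload 10.4 kg.
Tool frame: the origin (TCP) lies on the mounting face of the last link; the fingertips stand 173 mm ahead of it and the grasp point (between the pads) lies 155 mm ahead of it (manip.tip_extent is the distance from the TCP to the fingertips, in m); z points along the fingers, y is the line along which they close (so a half turn about z gives the same grasp; the last joint's range is limited). The gripper opens to 85 mm and grips with 20 to 120 N. Pads are 22 mm wide; open, the fingers measure 114 mm over their backs; the gripper's body (76 mm by 85 mm) begins 54 mm behind the grasp point. The pads swing forward as they close: fully open they stand 13 mm farther back than shut.
Start: joints at [1.272, 0.332, -0.065, 1.46, 0.022, 1.35, -0.088], TCP at [0.17, -0.601, 0.405] pointing down, gripper open.
Joint ranges: [-2.6, 2.6], [-0.5, 2.12], [-1.47, 1.34], [0.16, 2.42], [-1.27, 4.41], [0.06, 2.06], [-2.6, 2.6]. Speed limits (rad/s): [2.22, 2.22, 2.79, 2.79, 3.14, 3.14, 3.14].

INTERFACE

Orientations are given as a unit quaternion [x, y, z, w].
In Python, from workcell import manip gives the robot as it stands.
- The arm moves only by the tool move_arm, never from a script. Its argument "plan" is one flat list of numbers, 7 for each row, row after row: the turn, a rotation vector about the tool's x, y, z in rad, then the shift along the tool's x, y, z in m, then the finger opening in m, from 0 to 0.0854. In form: [ax, ay, az, dx, dy, dz, gripper, ax, ay, az, dx, dy, dz, gripper, ...]. A call has 1 to 12 rows; each row is the pose to reach, as a shift and turn from the pose commanded when the call began, along the tool's axes at that moment; what a row does not reach only later rows make up. A row lasts 1/8 s, in which the tool goes at most 62.5 mm and 10.7 degrees, less where a joint would pass 70% of its speed; a pose out of reach is approached as far as the arm can. A call with a gripper value outside its range is refused whole. The fingers move at their own pace and stop on an object; "squeeze" is the grip in N (left out, the last holds). Time passes only in rows, so rows that repeat a pose let the fingers close. It gives the time, the measured TCP pose, the force, the opening and the grip force at its end, in the units of the state.
- manip.get_obs(): the state, without advancing time (a new reading comes with each control period).
- manip.camera(name): name is "scene" or "top" or "wrist"; returns a dict with "color" (384x512x3 uint8, red, green, blue), "fx", "fy", "cx", "cy" (pixels), "cam_to_world" (4x4, takes a point from camera to world coordinates); the wrist camera has in their place "mount" (4x4, takes a point from camera to tool coordinates, whose origin is the TCP and whose axes are the flange's). Camera axes: x right, y down, z forward; pixel columns grow to the right and rows downward; lengths in m; the calibration is good to about 2 mm. A picture is of the moment at which its call begins: read the wrist's pose just before it. There is no depth.
- manip.hand_in(): hands the job in; it is judged then, once.
Trained networks look in a picture, given as the dict that the camera call returned (one of the last four; its "shot" number tells which), for a name from the list of things; names that differ only in an ending like _2 or _b are one class to them, and where a whole thing is asked for, a point or a joint stands for the part that bears it (a point fixed in the world has none). Each returns a list of dicts, best first, with "conf" (0 to 1); they miss things now and then, are a little off and sometimes report something else, mostly with a low value. They report only what shows in the picture. A call takes as long as a camera call. They do not tell look-alikes from the thing itself.
- manip.look_for(picture, label): "position" ([x, y, z] in m, in the coordinates of the camera as it stood for that picture, good to about 4 mm: the middle of the surface that is visible of it).
- manip.silhouettes(picture, label): "pixels" (384x512 bool, what is visible of it).
- manip.tip_of(picture, label): "position" ([x, y, z] in m, in the coordinates of the camera as it stood for that picture, good to about 4 mm: a listed point, or the origin of a listed thing).
The state is a dict: "clock": time; "joint_pos": joint angles; "joint_velocities": joint speeds; "tau": joint torques, N m; "position": TCP position; "ee_rot": TCP orientation; "ft_force": force on the tool from outside, world axes, zero at the start; "torque": the same for the moment, N m; "grip_width": opening from 0.0 (shut) to 1.0 (fully open); "grasp_force": force on a finger pad.
Only numpy, scipy, OpenCV 4.12 (cv2) and the standard library are available. Lean on these libraries where they do the work, as an engineer would, in place of code of your own. Each camera call takes 0.05 s, during which the arm holds its last target. There are 200 camera calls.

TASK

Put the dish of red agar in the pocket between the pins of the imager's carriage. Then pick up the yellow-handled pusher and, with it and not with the gripper, nudge the carriage gently in small taps, drawing back between them, into the hood until it just meets the stop hidden inside, which is only lightly clamped and must not be driven back. Finally stand the pusher upright on its blue pad again and let go, leaving everything else where it is.

Things in the scene. Friction and masses are not known exactly. Their poses are not given: they have to be found in the camera images.
- dish_mid (a point): centre (half-way up) of the loose red dish: a closed clear dish with dark red agar, round, 52 mm across, 24 mm high, 60 g, standing on the table at first
- dish: the same red dish, origin at the centre of its underside
- stage: the imager, fixed: a dark plate 130 mm wide, 8 mm thick, with a teal hood at its +y end. Origin on the table, mid-way across the hood's mouth; its +y axis is the way the carriage goes in. Plate from y = -220 to +150 mm, hood from 0 to +150 mm, 150 mm wide, 155 mm high, with a camera to 240 mm. A stop sits inside, out of sight; where is not told: feel for a sudden rise in force
- mouth (a point): middle of the upper edge of the hood's mouth, 70 mm above the table; the mouth is 122 mm wide. Two guide rails on the stage plate, tops 18 mm above the table and inner faces 91 mm apart, keep the carriage straight
- carriage: loose aluminium carriage on the stage plate between the rails, 88 mm wide, 12 mm thick, 250 g. Origin at its underside (8 mm above the table) below the pocket's centre; +y points into the hood. Tail at y = -95 mm, nose at +50 mm. At first the pocket is 70 to 100 mm outside the mouth; when home the dish is inside and the tail still sticks out. It slides with about 1 to 4 N
- pocket (a point): centre of the pocket, on the carriage's upper face (20 mm above the table), marked by a white disc: the dish stands here between four pins 6 mm thick and 9 mm high, their centres 32.5 mm away at 35 degrees either side of the carriage's +y and -y axes. Fingers fit beside the dish at +x and -x
- push_plate (a point): middle of the outer face of the black push plate on the carriage's tail, where the pusher bears: 34 mm above the table, 95 mm from the pocket towards -y. The plate is 60 mm wide, 10 mm thick, its top 48 mm above the table
- stop (a joint): how far the hidden stop has been driven back from its setting (m): 0 at first. It is held by friction and gives way when the carriage presses on it with 12 N; more than 3 mm spoils the setting
- pusher_mid (a point): centre (half-way up, 51 mm above its foot) of the loose pusher: 102 mm high, 220 g, a round steel foot 36 mm across and 25 mm high with an upright yellow handle 16 mm square (faces along its own x and y) from 25 to 102 mm above the bottom. It stands on the pad at first and stands by itself
- pusher: the same pusher, origin at the centre of the underside of its foot
- pad: blue round pad fixed on the table, 100 mm across, 3 mm thick, origin at the centre of its underside: the pusher's place
- green_dish: loose dish like the red one but with green agar, 52 mm across, 24 mm high: leave alone
- dish_stack: stack of grey dishes, 86 mm across, 60 mm high: leave alone
- amber_vial: brown glass vial with white cap, 40 mm across, 75 mm high: leave alone
- flask: green glass flask, 80 mm across, 115 mm high: leave alone
Things that resemble listed ones, but are neither listed nor needed, are in the scene too. Leave any purple look-alike of the dish alone.

How it is judged:
By the outcome, as a careful person would: the job done as asked, in the order asked, and still so for the second after the job is handed in, with the robot touching nothing.
It also fails if it takes over 72 s, if anything falls off the work surface, if the arm or the gripper's body presses on something with over 40 N, if the wrist force passes 120 N, or if a joint passes its speed limit or range.

## Working session

There is one attempt and no reset: what is moved stays moved. The work goes in short steps, Python scripts to look and compute and a tool call to move; the robot and the scene stay as the last step left them, time stands still between calls to the robot, and variables do not carry over. Pictures are saved under pics/ and viewed, at most 13 in all, crops included, and the job is handed in when it is done.

Besides the shell and the picture viewer there is one more tool, called after "Emit:" by a JSON object that holds its "api" and its "payload", one argument or row to a line. move_arm: Moves the arm, as the interface text tells. Its arguments: {"type":"object","properties":{"plan":{"type":"array","items":{"type":"number"}},"squeeze":{"type":"number"}},"required":["plan"]}

```bash
mkdir -p pics; cat > h.py <<'E'
import numpy as np, cv2
from scipy.spatial.transform import Rotation as R
from workcell import manip
def T():
    o=manip.get_obs(); M=np.eye(4); M[:3,:3]=R.from_quat(o['ee_rot']).as_matrix(); M[:3,3]=o['position']; return M
def cam(n):
    M=T(); p=manip.camera(n)
    p['M']=p['cam_to_world'] if n!='wrist' else M@np.array(p['mount']); p['M']=np.array(p['M']); return p
def w(p,v): return (p['M']@np.append(v,1))[:3]
def save(p,f): cv2.imwrite('pics/'+f,p['color'][:,:,::-1])
def tips(p,names,fn='tip_of'):
    for n in names:
        for d in getattr(manip,fn)(p,n)[:3]: print(fn,n,np.round(w(p,d['position']),4),round(d['conf'],2))
def ray(p,u,v,z):
    d=p['M'][:3,:3]@np.array([(u-p['cx'])/p['fx'],(v-p['cy'])/p['fy'],1]); c=p['M'][:3,3]; return c+d*(z-c[2])/d[2]
def pix(p,X):
    q=np.linalg.inv(p['M'])@np.append(X,1); return q[0]/q[2]*p['fx']+p['cx'],q[1]/q[2]*p['fy']+p['cy']
E
python3 - <<'E'
from h import *
N=['dish','dish_mid','stage','mouth','carriage','pocket','push_plate','pusher','pusher_mid','pad','green_dish','dish_stack','amber_vial','flask']
P={}
for n in ['scene','top']:
    p=cam(n); P[n]=p; print(n,p['M'][:3,3]); tips(p,N)
cv2.imwrite('pics/a.png',cv2.resize(np.hstack([P['scene']['color'],P['top']['color']])[:,:,::-1],(800,300),interpolation=3))
save(P['top'],'top.png'); save(P['scene'],'scene.png')
o=manip.get_obs();print(o['position'],R.from_quat(o['ee_rot']).as_matrix().round(3),o['clock'],o['ft_force'])
E
```

```text
scene [ 1.37136873 -0.06051895  0.78550412]
tip_of dish [ 0.6859 -0.3313 -0.0008] 0.74
tip_of dish [ 0.5779 -0.4054 -0.0012] 0.63
tip_of dish [ 0.6392 -0.2232 -0.0017] 0.54
tip_of dish_mid [ 0.583  -0.4108  0.011 ] 0.59
tip_of dish_mid [ 0.6414 -0.2224  0.0098] 0.57
tip_of dish_mid [ 0.5826 -0.3048  0.0116] 0.55
tip_of stage [0.5529 0.1435 0.0044] 0.88
tip_of mouth [0.552  0.1496 0.0655] 0.71
tip_of carriage [0.5492 0.0735 0.0111] 0.71
tip_of pocket [0.549  0.0683 0.0218] 0.7
tip_of push_plate [ 0.5508 -0.0287  0.032 ] 0.7
tip_of pusher [ 0.4648 -0.1792  0.0065] 0.52
tip_of pusher_mid [ 0.4612 -0.1792  0.0523] 0.6
tip_of pad [ 4.603e-01 -1.821e-01  4.000e-04] 0.67
tip_of green_dish [ 0.4522 -0.3834  0.0056] 0.58
tip_of green_dish [ 0.5811 -0.312  -0.0019] 0.21
tip_of dish_stack [ 0.7471 -0.2113  0.0031] 0.97
tip_of amber_vial [ 0.7312  0.2102 -0.0011] 0.68
tip_of flask [ 0.7613 -0.0272 -0.0028] 0.75
top [ 0.45407724 -0.08372159  1.13568235]
tip_of dish [ 5.843e-01 -4.089e-01 -4.000e-04] 0.84
tip_of dish [ 0.6834 -0.3282  0.0009] 0.77
tip_of dish [ 0.6405 -0.2206 -0.0007] 0.68
tip_of 
[... 369 characters left out ...]
h_plate [ 0.5481 -0.0256  0.0347] 0.75
tip_of pusher [ 0.4583 -0.1822  0.0088] 0.64
tip_of pusher_mid [ 0.4626 -0.1796  0.0562] 0.44
tip_of pad [ 0.4598 -0.181  -0.0032] 0.92
tip_of green_dish [ 0.5508 -0.0279  0.0373] 0.57
tip_of green_dish [ 0.4516 -0.3783  0.0007] 0.55
tip_of dish_stack [ 0.7402 -0.2083  0.0009] 0.85
tip_of dish_stack [0.5455 0.0678 0.006 ] 0.61
tip_of amber_vial [0.7367 0.2087 0.0051] 0.46
tip_of amber_vial [0.5481 0.1461 0.0019] 0.22
tip_of flask [ 0.7598 -0.0303  0.002 ] 0.76
tip_of flask [ 0.4588 -0.1826 -0.002 ] 0.64
[ 0.17017369 -0.60138939  0.40474282] [[ 0.962  0.272  0.   ]
 [ 0.272 -0.962 -0.   ]
 [ 0.     0.    -1.   ]] 1.5 [-0.8971188   0.74005472  0.28323817]
```

View pics/top.png

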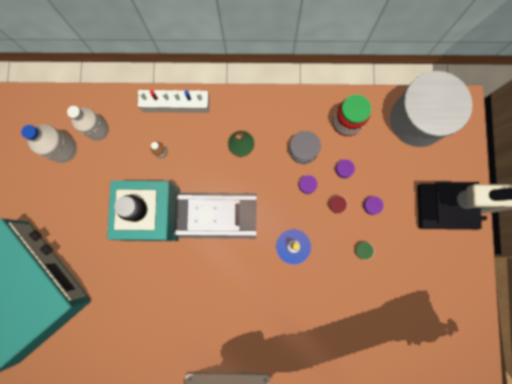

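View pics/scene.png

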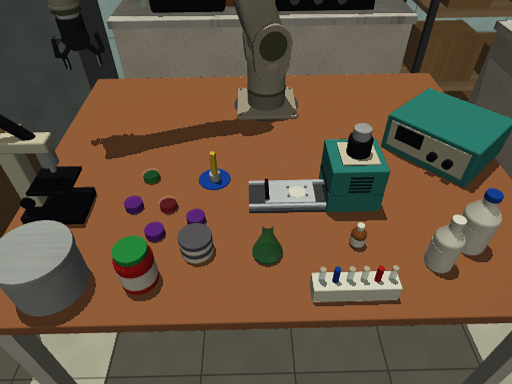

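The top view shows the red dish at (337,204) with three purple look-alikes around it, the pusher on its pad at (293,246), and the carriage with its pocket at (210,214). The scene view agrees. I'll move above the red dish.

Emit:
{"api": "move_arm", "payload": {
  "plan": [0,0,-1.295,0.478,-0.172,0,0.0854,0,0,-1.295,0.478,-0.172,0,0.0854,0,0,-1.295,0.478,-0.172,0,0.0854,0,0,-1.295,0.478,-0.172,0,0.0854,0,0,-1.295,0.478,-0.172,0,0.0854,0,0,-1.295,0.478,-0.172,0,0.0854,0,0,-1.295,0.478,-0.172,0,0.0854,0,0,-1.295,0.478,-0.172,0,0.0854,0,0,-1.295,0.478,-0.172,0,0.0854,0,0,-1.295,0.478,-0.172,0,0.0854,0,0,-1.295,0.478,-0.172,0,0.0854,0,0,-1.295,0.478,-0.172,0,0.0854],
  "squeeze": 25
}}

```text
clock: 3.0
position: [0.5823, -0.3072, 0.405]
ee_rot: [0.708, 0.706, -0.0, 0.0]
ft_force: [-0.4, 0.4, 0.3]
grip_width: 1.0
grasp_force: 0.0
```

```bash
cat > m.py <<'E'
from h import *
p=cam('wrist'); save(p,'w1.png'); tips(p,['dish','dish_mid','pusher','pad'])
t=cam('top')
def redc(p,z):
    h=cv2.cvtColor(p['color'],cv2.COLOR_RGB2HSV).astype(int); c=p['color'].astype(int)
    # dark, red-dominant, lower brightness than the table
    m=((c[:,:,0]>1.7*c[:,:,1])&(c[:,:,0]>1.7*c[:,:,2])&((h[:,:,0]<4)|(h[:,:,0]>170))&(c[:,:,0]<190)).astype(np.uint8)
    n,l,s,ce=cv2.connectedComponentsWithStats(m)
    for i in np.argsort(-s[1:,4])[:4]+1: print('red',s[i],ray(p,*ce[i],z).round(4))
redc(p,.02); redc(t,.02)
o=manip.get_obs();print(o['position'],R.from_quat(o['ee_rot']).as_matrix().round(3),o['clock'],o['ft_force'],o['joint_pos'])
for n in ['stage','carriage','push_plate']:
    for d in manip.silhouettes(t,n)[:1]:
        q=cv2.findNonZero(d['pixels'].astype(np.uint8)); print(n,d['conf'],cv2.minAreaRect(q))
E
python3 m.py
```

```text
tip_of dish [ 0.6373 -0.2198 -0.0013] 0.93
tip_of dish [ 6.879e-01 -3.271e-01  2.000e-04] 0.82
tip_of dish [ 0.5826 -0.4061  0.0034] 0.75
tip_of dish_mid [ 0.5819 -0.3089  0.0174] 0.98
tip_of dish_mid [ 0.6396 -0.2203  0.0125] 0.74
tip_of dish_mid [ 0.6882 -0.3294  0.0112] 0.68
tip_of pusher [ 0.4637 -0.1771  0.001 ] 0.77
tip_of pusher [ 0.4534 -0.3789  0.0024] 0.6
tip_of pad [ 0.4631 -0.1789  0.0008] 0.83
red [ 452  159   60   89 2544] [ 0.8488 -0.3523  0.02  ]
red [ 236  138   41   42 1349] [ 0.5824 -0.3062  0.02  ]
red [421 148  45  59 320] [ 0.7902 -0.322   0.02  ]
red [467 148   3   1   3] [ 0.8255 -0.2949  0.02  ]
red [330 196  16  16 199] [ 0.5813 -0.3048  0.02  ]
red [337 107  28  22 164] [ 0.8237 -0.3352  0.02  ]
red [152  94   4   5  10] [0.899  0.2323 0.02  ]
[ 0.58313016 -0.3059044   0.40481054] [[ 0.  1.  0.]
 [ 1. -0. -0.]
 [-0.  0. -1.]] 3.3 [ 0.02898266  0.22015721 -0.08945763] [ 0.7470079   0.44628928 -0.46697874  1.34218228  0.19864417  1.39886066
  0.28542721]
stage 0.75 ((214.03433227539062, 214.0240478515625), (51.776695251464844, 31.061368942260742), 1.3322198390960693)
carriage 0.72 ((213.5, 214.5), (31.0, 51.0), 90.0)
push_plate 0.97 ((214.0, 214.5), (31.0, 52.0), 90.0)
```

View pics/w1.png

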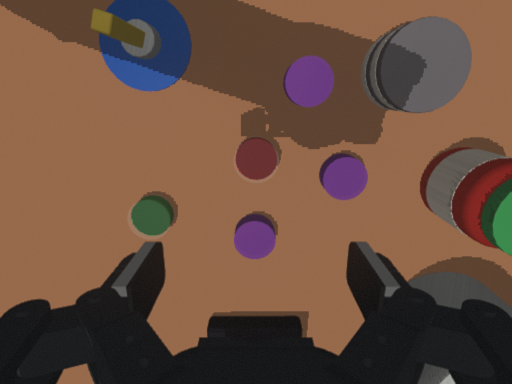

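The wrist view shows the red dish at (257,159), with the purple ones at (309,80), (345,177) and (255,238). The measured (0.5824, -0.306) agrees in all views. Next I descend, grip and lift.

Emit:
{"api": "move_arm", "payload": {
  "plan": [0,0,0,0,-0.0005,0.06,0.0854,0,0,0,0,-0.0005,0.12,0.0854,0,0,0,0,-0.0005,0.17,0.0854,0,0,0,0,-0.0005,0.21,0.0854,0,0,0,0,-0.0005,0.228,0.0854,0,0,0,0,-0.0005,0.228,0.0854,0,0,0,0,-0.0005,0.228,0.045,0,0,0,0,-0.0005,0.228,0.045,0,0,0,0,-0.0005,0.228,0.045,0,0,0,0,-0.0005,0.228,0.045,0,0,0,0,-0.0005,0.228,0.045,0,0,0,0,-0.0005,0.228,0.045],
  "squeeze": 25
}}

```text
clock: 4.95
position: [0.5835, -0.306, 0.1788]
ee_rot: [0.707, 0.707, 0.0, 0.001]
ft_force: [-0.5, 0.4, 7.4]
grip_width: 0.592
grasp_force: 25.4
```

Emit:
{"api": "move_arm", "payload": {
  "plan": [0,0,0,0,0,-0.02,0.045,0,0,0,0,0,-0.07,0.045,0,0,0,0.03,-0.005,-0.12,0.045,0,0,0,0.08,-0.015,-0.15,0.045,0,0,0,0.13,-0.025,-0.15,0.045,0,0,0,0.18,-0.035,-0.15,0.045,0,0,0,0.21,-0.035,-0.15,0.045,0,0,0,0.226,-0.035,-0.15,0.045,0,0,0,0.226,-0.035,-0.15,0.045,0,0,0,0.226,-0.035,-0.15,0.045]
}}

```text
clock: 6.2
position: [0.5479, -0.0814, 0.3269]
ee_rot: [0.708, 0.706, -0.0, 0.0]
ft_force: [0.7, -0.2, -0.5]
grip_width: 0.587
grasp_force: 26.5
```

```bash
cat > m2.py <<'E'
from h import *
p=cam('wrist'); save(p,'w2.png'); tips(p,['dish_mid','stage','carriage','pocket','push_plate','mouth','pusher','pad'])
print(p['M'].round(3))
print(pix(p,[.5475,.0695,.02]),pix(p,[.5475,-.026,.034]))
o=manip.get_obs();print(o['position'],o['ee_rot'],o['clock'],o['ft_force'],o['grip_width'],o['grasp_force'])
E
python3 m2.py
```

```text
tip_of dish_mid [ 0.6872 -0.3268  0.0146] 0.77
tip_of dish_mid [ 0.5509 -0.0872  0.1653] 0.63
tip_of push_plate [ 0.5489 -0.0294  0.0346] 0.64
tip_of pusher [ 0.4638 -0.1755  0.0023] 0.48
tip_of pusher [ 0.5502 -0.0861  0.1645] 0.44
tip_of pad [ 0.4642 -0.1811  0.0015] 0.7
tip_of pad [ 0.4659 -0.1779  0.0014] 0.68
[[ 1.    -0.002 -0.002  0.548]
 [-0.002 -0.957 -0.291 -0.008]
 [-0.001  0.291 -0.957  0.297]
 [ 0.     0.     0.     1.   ]]
(np.float64(254.8281118284257), np.float64(-11.145271765880238)) (np.float64(255.09963146085968), np.float64(115.7778621535951))
[ 0.54781696 -0.07989955  0.32666755] [ 7.07176724e-01  7.07036830e-01 -4.07582024e-05  5.52765713e-06] 6.65 [-0.45573748 -0.10620093  0.39420644] 0.5904232002035298 26.469932533800602
```

View pics/w2.png

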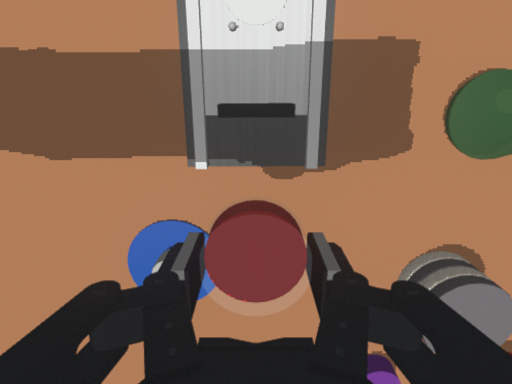

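The wrist view shows the red dish held at (256,250), the push plate at (256,110), rear pins at (232,26) and (280,26), and the pocket just out of view. I'll move 60 mm forward to see it.

Emit:
{"api": "move_arm", "payload": {
  "plan": [0,0,0,0.04,0,0,0.045,0,0,0,0.06,0,0,0.045,0,0,0,0.06,0,0,0.045,0,0,0,0.06,0,0,0.045]
}}

```text
clock: 7.15
position: [0.5479, -0.0207, 0.3266]
ee_rot: [0.707, 0.707, -0.0, 0.0]
ft_force: [0.1, -0.4, -0.4]
grip_width: 0.589
grasp_force: 26.5
```

```bash
sed -i 's/w2.png/w3.png/' m2.py; python3 m2.py; python3 - <<'E'
import cv2;a=cv2.imread('pics/w3.png');cv2.imwrite('pics/w3c.png',cv2.resize(a[:240,150:370],None,fx=2.5,fy=2.5,interpolation=3))
E
```

```text
tip_of dish_mid [ 0.5509 -0.0251  0.1673] 0.59
tip_of carriage [0.5477 0.0703 0.0112] 0.95
tip_of pocket [0.5465 0.0645 0.0184] 0.88
tip_of push_plate [ 0.5453 -0.0296  0.0373] 0.67
tip_of push_plate [0.5491 0.0723 0.0084] 0.31
tip_of pusher [0.5488 0.0698 0.0089] 0.17
[[ 1.    -0.001 -0.001  0.548]
 [-0.001 -0.957 -0.291  0.053]
 [-0.001  0.291 -0.957  0.297]
 [ 0.     0.     0.     1.   ]]
(np.float64(255.24401734917936), np.float64(71.85427847393211)) (np.float64(255.35757427295508), np.float64(186.34120868236784))
[ 0.54782371 -0.01988637  0.32671851] [ 7.07197544e-01  7.07016006e-01 -3.87108368e-06  4.58375018e-05] 7.6 [ 0.19016346  1.1910658  -0.65682768] 0.5905983728948221 26.464956449344754
```

View pics/w3c.png

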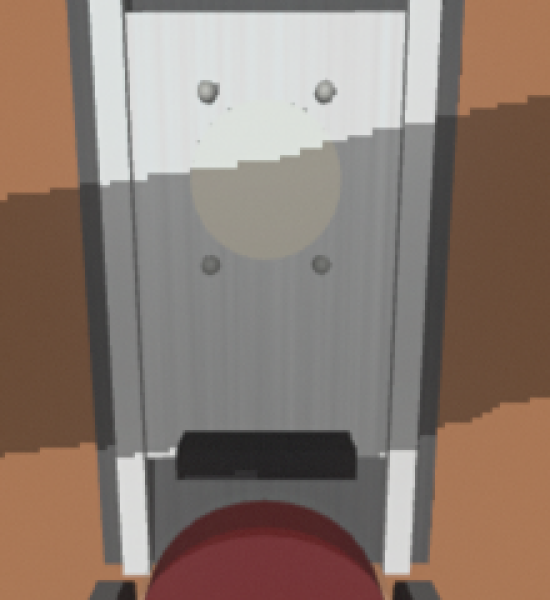

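The crop shows the pocket disc centred near (266,182) and the pins at (207,90), (325,90), (210,264) and (321,264), with the carriage aligned to world y. I'll compute the pocket centre.

```bash
python3 - <<'E'
from h import *
p=cam('wrist')
q=[ray(p,150+u/2.5,v/2.5,.027) for u,v in [(207,90),(325,90),(210,264),(321,264)]]
for a in q: print(a.round(4))
print('mean',np.mean(q,0),'disc',ray(p,150+266/2.5,182/2.5,.02))
print('disc px 191/341',ray(p,150+191/2.5,182/2.5,.02),ray(p,150+341/2.5,182/2.5,.02))
print('rails',[ray(p,150+u/2.5,v/2.5,.018).round(4) for u,v in[(127,200),(149,550),(408,200),(386,550)]])
print('plate',[ray(p,150+u/2.5,v/2.5,z).round(4) for u,v,z in[(182,430,.048),(351,430,.048),(266,478,.02),(266,455,.02)]])
# held dish: top ellipse centre by colour
c=p['color'].astype(int); m=((c[:,:,0]>1.7*c[:,:,1])&(c[:,:,0]>1.7*c[:,:,2])&(c[:,:,0]<190)).astype(np.uint8); m[:190]=0
n,l,s,ce=cv2.connectedComponentsWithStats(m); i=1+np.argmax(s[1:,4]); print('held',s[i],ray(p,*ce[i],.17))
E
```

```text
[0.5298 0.0967 0.027 ]
[0.567  0.0966 0.027 ]
[0.5296 0.0435 0.027 ]
[0.5668 0.0435 0.027 ]
mean [0.54829679 0.07009684 0.027     ] disc [0.54839747 0.06978567 0.02      ]
disc px 191/341 [0.52333802 0.06980035 0.02      ] [0.5734523  0.06977101 0.02      ]
rails [array([0.5013, 0.0642, 0.018 ]), array([ 0.5033, -0.0637,  0.018 ]), array([0.5965, 0.0641, 0.018 ]), array([ 0.5948, -0.0637,  0.018 ])]
plate [array([ 0.5207, -0.0085,  0.048 ]), array([ 0.5763, -0.0085,  0.048 ]), array([ 0.5484, -0.0339,  0.02  ]), array([ 0.5484, -0.025 ,  0.02  ])]
held [ 204  201  103  102 8128] [ 0.54756624 -0.01539825  0.17      ]
```

Emit:
{"api": "move_arm", "payload": {
  "plan": [0,0,0,0.045,0,0,0.045,0,0,0,0.08,0.0005,0,0.045,0,0,0,0.0903,0.0005,0.02,0.045,0,0,0,0.0903,0.0005,0.06,0.045,0,0,0,0.0903,0.0005,0.09,0.045,0,0,0,0.0903,0.0005,0.1,0.045,0,0,0,0.0903,0.0005,0.105,0.045,0,0,0,0.0903,0.0005,0.11,0.045,0,0,0,0.0903,0.0005,0.11,0.045]
}}

```text
clock: 8.78
position: [0.5485, 0.0705, 0.2171]
ee_rot: [0.707, 0.707, 0.0, 0.0]
ft_force: [-0.4, -0.5, -0.5]
grip_width: 0.586
grasp_force: 26.5
```

```bash
python3 - <<'E'
from h import *
s=cam('scene'); cv2.imwrite('pics/s2.png',cv2.resize(s['color'][90:230,220:420,::-1],None,fx=4,fy=4,interpolation=3))
o=manip.get_obs();print(o['position'],o['clock'],o['ft_force'])
E
```

```text
[0.54851846 0.07057646 0.21725127] 8.825 [ 0.0731429  -0.99993054 -0.63169451]
```

View pics/s2.png

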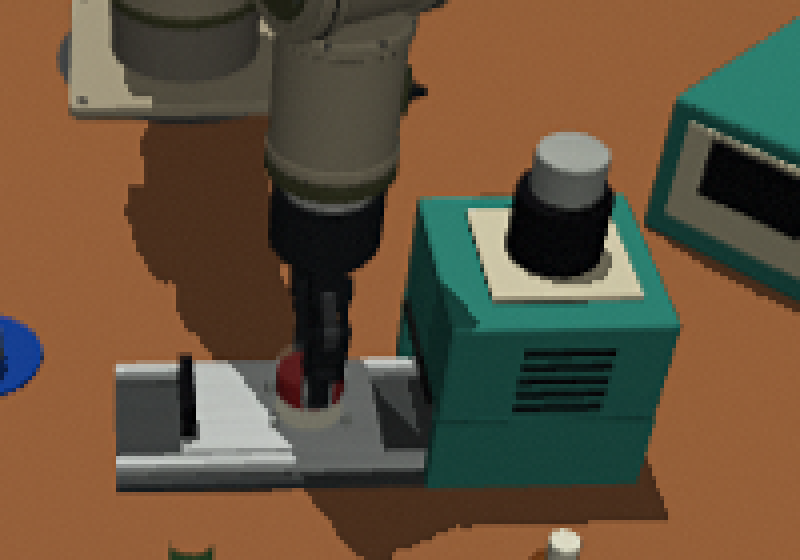

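The view shows the dish held between the pins at (310,390), with the gripper clear of the hood. I'll lower it and release.

Emit:
{"api": "move_arm", "payload": {
  "plan": [0,0,0,0,0,0.008,0.045,0,0,0,0,0,0.014,0.045,0,0,0,0,0,0.0175,0.045,0,0,0,0,0,0.018,0.045,0,0,0,0,0,0.018,0.045]
}}

```text
clock: 9.45
position: [0.5482, 0.0706, 0.1989]
ee_rot: [0.707, 0.707, -0.0, -0.0]
ft_force: [-5.0, -1.7, 4.7]
grip_width: 0.589
grasp_force: 27.0
```

Emit:
{"api": "move_arm", "payload": {
  "plan": [0,0,0,0,0,0,0.07,0,0,0,0,0,0,0.07,0,0,0,0,0,0,0.07,0,0,0,0,0,0,0.07,0,0,0,0,0,-0.03,0.07,0,0,0,0,0,-0.08,0.07,0,0,0,-0.03,0,-0.14,0.07,0,0,0,-0.09,0,-0.15,0.0854,0,0,0,-0.09,0,-0.15,0.0854,0,0,0,-0.09,0,-0.15,0.0854]
}}

```text
clock: 10.7
position: [0.5482, -0.0193, 0.3485]
ee_rot: [0.707, 0.707, -0.0, -0.0]
ft_force: [-0.3, -0.1, -0.5]
grip_width: 1.004
grasp_force: 0.0
```

```bash
python3 - <<'E'
from h import *
p=cam('wrist'); cv2.imwrite('pics/w4.png',cv2.resize(p['color'][:300,100:420,::-1],None,fx=2,fy=2,interpolation=3))
tips(p,['dish_mid','dish','pocket','push_plate','mouth'])
o=manip.get_obs();print(o['position'],o['clock'],o['ft_force'])
t=cam('top'); tips(t,['pusher','pusher_mid','pad','push_plate','dish_mid'])
s=cam('scene'); tips(s,['pusher','pusher_mid','pad'])
E
```

```text
tip_of dish_mid [0.5523 0.0677 0.035 ] 0.96
tip_of dish_mid [ 0.6346 -0.2224  0.0136] 0.83
tip_of dish [ 0.636  -0.222  -0.0023] 0.97
tip_of dish [0.5456 0.0686 0.0235] 0.59
tip_of push_plate [ 0.5495 -0.0287  0.038 ] 0.67
tip_of mouth [ 0.4583 -0.1751  0.0558] 0.3
[ 0.54828138 -0.01847579  0.34840748] 11.0 [-0.04692706  0.06177627  0.58588723]
tip_of pusher [ 0.46   -0.1763  0.0052] 0.5
tip_of pusher_mid [ 0.465  -0.179   0.0578] 0.66
tip_of pad [0.7359 0.2094 0.0026] 0.35
tip_of push_plate [ 4.603e-01 -1.793e-01  2.000e-04] 0.45
tip_of dish_mid [ 0.6857 -0.3276  0.0136] 0.69
tip_of dish_mid [ 0.5742 -0.4066  0.0133] 0.58
tip_of dish_mid [ 0.6367 -0.2228  0.0097] 0.51
tip_of pusher [ 0.4661 -0.1758  0.0067] 0.79
tip_of pusher [ 0.5508 -0.0247  0.0328] 0.66
tip_of pusher_mid [ 0.4628 -0.1802  0.0547] 0.69
tip_of pad [ 0.4606 -0.1825 -0.0031] 0.7
```

View pics/w4.png

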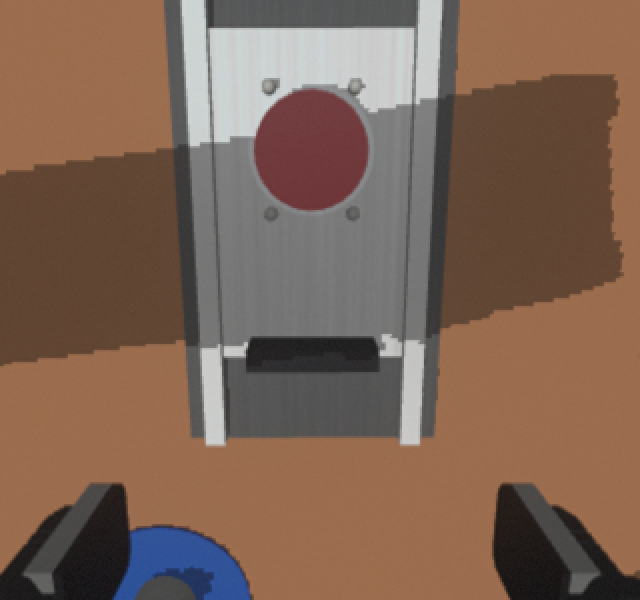

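The red dish sits at (311,150) between all four pins, with the carriage unmoved. Now I'll look at the pusher from above.

Emit:
{"api": "move_arm", "payload": {
  "plan": [0,0,0,-0.16,-0.086,-0.05,0.0854,0,0,0,-0.16,-0.086,-0.05,0.0854,0,0,0,-0.16,-0.086,-0.05,0.0854,0,0,0,-0.16,-0.086,-0.05,0.0854,0,0,0,-0.16,-0.086,-0.05,0.0854,0,0,0,-0.16,-0.086,-0.05,0.0854]
}}

```text
clock: 12.25
position: [0.4628, -0.1781, 0.3984]
ee_rot: [0.706, 0.708, 0.0, -0.0]
ft_force: [-0.8, 0.6, -0.5]
grip_width: 1.0
grasp_force: 0.0
```

```bash
python3 - <<'E'
from h import *
o=manip.get_obs();print(o['position'],o['clock'])
p=cam('wrist'); tips(p,['pusher','pusher_mid','pad'])
u,v=map(int,pix(p,[.462,-.179,.08])); print(u,v)
x0,y0=max(u-75,0),max(v-75,0); cv2.imwrite('pics/w5.png',cv2.resize(p['color'][y0:y0+150,x0:x0+150,::-1],None,fx=4,fy=4,interpolation=3)); print(x0,y0)
h=cv2.cvtColor(p['color'],cv2.COLOR_RGB2HSV); 
b=cv2.inRange(h,(100,120,60),(125,255,255)); q=cv2.findNonZero(b); e=cv2.fitEllipse(cv2.convexHull(q)); print('pad',e,ray(p,*e[0],.003))
y=cv2.inRange(h,(20,120,60),(35,255,255)); n,l,s,c=cv2.connectedComponentsWithStats(y); i=1+np.argmax(s[1:,4]); print('handle',s[i],c[i])
np.save('pm.npy',p['M']); np.save('col.npy',p['color'])
E
```

```text
[ 0.46284551 -0.17805789  0.39839156] 12.25
tip_of pusher [ 4.659e-01 -1.742e-01  3.000e-04] 0.72
tip_of pad [ 0.4627 -0.1778  0.0005] 0.58
254 174
179 99
pad ((254.5423583984375, 159.17654418945312), (81.031982421875, 82.7049560546875), 96.61404418945312) [ 0.46131843 -0.17981774  0.003     ]
handle [245 158  21  35 532] [255.17669173 175.52819549]
```

View pics/w5.png

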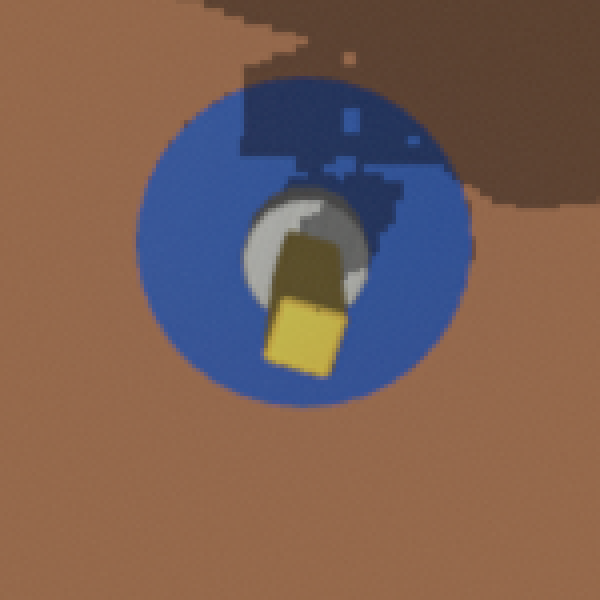

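The crop shows the handle top's corners at (280,296), (348,316), (329,378) and (264,358), so it is turned about 16° clockwise. The foot is on the pad.

```bash
python3 - <<'E'
from h import *
p=cam('wrist')
q=np.array([ray(p,179+u/4,99+v/4,.105) for u,v in [(280,296),(348,316),(329,378),(264,358)]])
print(q.round(4),q.mean(0)); d=np.diff(np.vstack([q,q[:1]]),axis=0)[:,:2]; print(np.linalg.norm(d,axis=1),np.degrees(np.arctan2(d[:,1],d[:,0])))
print('foot',ray(p,179+307/4,99+247/4,.028))
o=manip.get_obs();print(o['position'],o['joint_pos'])
E
```

```text
[[ 0.4567 -0.1718  0.105 ]
 [ 0.4715 -0.1762  0.105 ]
 [ 0.4675 -0.1905  0.105 ]
 [ 0.4531 -0.1859  0.105 ]] [ 0.46219514 -0.18110234  0.105     ]
[0.01553384 0.01484361 0.01513699 0.0145915 ] [ -16.79226441 -105.8885274   162.20839205   75.69515535]
foot [ 0.46255895 -0.1771443   0.028     ]
[ 0.46256912 -0.17885171  0.39852416] [ 0.778193    0.08485929 -0.52375326  1.77864752  0.04398255  1.2899657
  0.24497175]
```

Emit:
{"api": "move_arm", "payload": {
  "plan": [0,0,0.143,-0.001,0,0,0.0854,0,0,0.285,-0.001,0,0.03,0.0854,0,0,0.285,-0.001,0,0.08,0.0854,0,0,0.285,-0.001,0,0.13,0.0854,0,0,0.285,-0.001,0,0.16,0.0854,0,0,0.285,-0.001,0,0.172,0.0854,0,0,0.285,-0.001,0,0.172,0.01,0,0,0.285,-0.001,0,0.172,0.01,0,0,0.285,-0.001,0,0.172,0.01,0,0,0.285,-0.001,0,0.172,0.01,0,0,0.285,-0.001,0,0.172,0.01,0,0,0.285,-0.001,0,0.172,0.01],
  "squeeze": 90
}}

```text
clock: 14.0
position: [0.4626, -0.1805, 0.2276]
ee_rot: [0.8, 0.6, 0.0, 0.001]
ft_force: [-1.8, 0.3, 6.7]
grip_width: 0.171
grasp_force: 87.8
```

Emit:
{"api": "move_arm", "payload": {
  "plan": [0,0,0,0,0,-0.01,0.01,0,0,0,0,0,-0.03,0.01,0,0,0,0,0,-0.06,0.01,0,0,-0.1,0.04,0.018,-0.06,0.01,0,0,-0.2,0.08,0.036,-0.06,0.01,0,0,-0.285,0.11,0.05,-0.06,0.01,0,0,-0.285,0.1206,0.0541,-0.06,0.01,0,0,-0.285,0.1206,0.0541,-0.06,0.01]
}}

```text
clock: 15.0
position: [0.5481, -0.0797, 0.2868]
ee_rot: [0.707, 0.707, -0.0, -0.0]
ft_force: [-0.4, -0.8, -2.1]
grip_width: 0.179
grasp_force: 88.0
```

```bash
python3 - <<'E'
from h import *
o=manip.get_obs();print(o['position'],R.from_quat(o['ee_rot']).as_matrix().round(3),o['clock'],o['ft_force'],o['torque'],o['grip_width'],o['joint_pos'])
s=cam('scene')
h=cv2.cvtColor(s['color'],cv2.COLOR_RGB2HSV); y=cv2.inRange(h,(20,120,60),(35,255,255)); n,l,st,c=cv2.connectedComponentsWithStats(y); print(st[1:][st[1:,4]>20])
tips(s,['pusher','pusher_mid'])
x,yy=map(int,pix(s,[.548,-.08,.08])); cv2.imwrite('pics/s3.png',cv2.resize(s['color'][yy-60:yy+50,x-60:x+90,::-1],None,fx=5,fy=5,interpolation=3))
E
```

```text
[ 0.54805773 -0.07971743  0.2867563 ] [[ 0.  1. -0.]
 [ 1. -0.  0.]
 [ 0. -0. -1.]] 15.0 [-0.37264067 -0.83923837 -2.13393229] [-0.03570291  0.05141534 -0.0061383 ] 0.17947500029963662 [ 0.57304027  0.33657044 -0.60061256  1.76619657  0.21054195  1.10382914
 -0.09720545]
[[243 171   6   6  31]]
tip_of pusher [ 0.5521 -0.0766  0.0622] 0.58
tip_of pusher [ 0.4544 -0.3825  0.003 ] 0.15
tip_of pusher_mid [ 0.5476 -0.0795  0.1139] 0.54
```

View pics/s3.png

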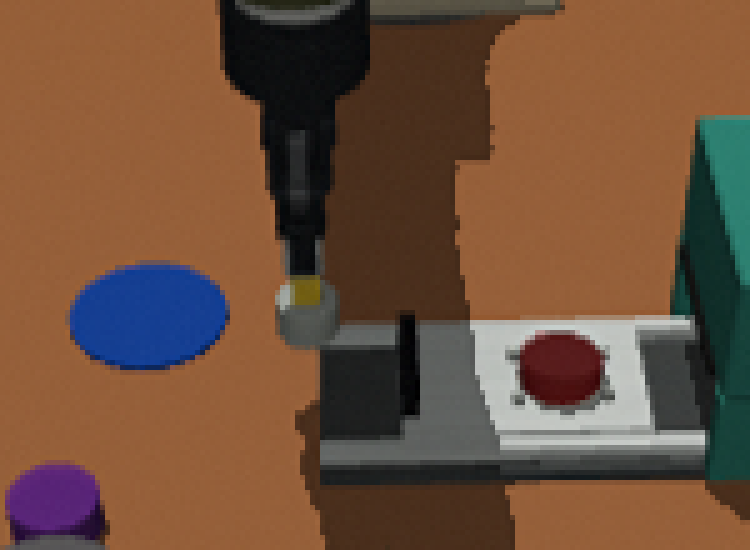

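The pusher is held upright at (305,310) in the crop, behind the push plate at (408,365). I'll lower it and make contact.

Emit:
{"api": "move_arm", "payload": {
  "plan": [0,0,0,0,0,0.03,0.01,0,0,0,0,0,0.041,0.01,0,0,0,0.02,0,0.041,0.01,0,0,0,0.03,0,0.041,0.01,0,0,0,0.034,0,0.041,0.01,0,0,0,0.037,0,0.041,0.01,0,0,0,0.04,0,0.041,0.01,0,0,0,0.04,0,0.041,0.01]
}}

```text
clock: 16.15
position: [0.5483, -0.0403, 0.2459]
ee_rot: [0.707, 0.707, -0.0, 0.0]
ft_force: [0.7, -2.0, 0.3]
grip_width: 0.173
grasp_force: 88.1
```

Emit:
{"api": "move_arm", "payload": {
  "plan": [0,0,0,0.003,0,0,0.01,0,0,0,0.006,0,0,0.01,0,0,0,0.001,0,0,0.01,0,0,0,0.008,0,0,0.01,0,0,0,0.012,0,0,0.01,0,0,0,0.007,0,0,0.01,0,0,0,0.014,0,0,0.01,0,0,0,0.018,0,0,0.01,0,0,0,0.013,0,0,0.01,0,0,0,0.02,0,0,0.01,0,0,0,0.024,0,0,0.01,0,0,0,0.024,0,0,0.01]
}}

```text
clock: 17.65
position: [0.5481, -0.0153, 0.2457]
ee_rot: [0.707, 0.707, 0.0, -0.0]
ft_force: [-0.1, -0.3, -2.3]
grip_width: 0.172
grasp_force: 88.2
```

Emit:
{"api": "move_arm", "payload": {
  "plan": [0,0,0,-0.005,0,0,0.01,0,0,0,0.002,0,0,0.01,0,0,0,0.006,0,0,0.01,0,0,0,0.001,0,0,0.01,0,0,0,0.008,0,0,0.01,0,0,0,0.012,0,0,0.01,0,0,0,0.007,0,0,0.01,0,0,0,0.014,0,0,0.01,0,0,0,0.018,0,0,0.01,0,0,0,0.013,0,0,0.01,0,0,0,0.02,0,0,0.01,0,0,0,0.024,0,0,0.01]
}}

```text
clock: 19.15
position: [0.5481, 0.0084, 0.2457]
ee_rot: [0.707, 0.707, -0.0, 0.0]
ft_force: [-0.2, -1.1, -2.6]
grip_width: 0.175
grasp_force: 88.1
```

Emit:
{"api": "move_arm", "payload": {
  "plan": [0,0,0,-0.005,0,0,0.01,0,0,0,0.002,0,0,0.01,0,0,0,0.006,0,0,0.01,0,0,0,0.001,0,0,0.01,0,0,0,0.008,0,0,0.01,0,0,0,0.012,0,0,0.01,0,0,0,0.007,0,0,0.01,0,0,0,0.014,0,0,0.01,0,0,0,0.018,0,0,0.01,0,0,0,0.013,0,0,0.01,0,0,0,0.02,0,0,0.01,0,0,0,0.024,0,0,0.01]
}}

```text
clock: 20.65
position: [0.5481, 0.0324, 0.2457]
ee_rot: [0.707, 0.707, -0.0, 0.0]
ft_force: [-1.2, -2.0, -1.2]
grip_width: 0.174
grasp_force: 88.2
```

```bash
python3 - <<'E'
from h import *
o=manip.get_obs();print(o['position'],o['clock'],o['ft_force'],o['joint_pos'].__repr__())
s=cam('scene'); tips(s,['push_plate','pocket','mouth','dish_mid'])
x,yy=map(int,pix(s,[.548,.1,.06])); cv2.imwrite('pics/s4.png',cv2.resize(s['color'][yy-75:yy+75,x-90:x+90,::-1],None,fx=4,fy=4,interpolation=3))
E
```

```text
[0.54809907 0.03243251 0.24570115] 20.65 [-1.1516777  -2.01037538 -1.15612106] array([ 0.39479861,  0.38702766, -0.63369033,  1.81157401,  0.264236  ,
        1.02847004, -0.34139035])
tip_of push_plate [0.5473 0.0466 0.0334] 0.59
tip_of pocket [0.5491 0.1442 0.0206] 0.74
tip_of mouth [0.5523 0.1461 0.0692] 0.82
tip_of mouth [0.5451 0.1448 0.0315] 0.42
tip_of dish_mid [ 0.6863 -0.3341  0.0132] 0.89
tip_of dish_mid [ 0.5837 -0.4078  0.0098] 0.86
tip_of dish_mid [0.5456 0.1422 0.033 ] 0.78
```

View pics/s4.png

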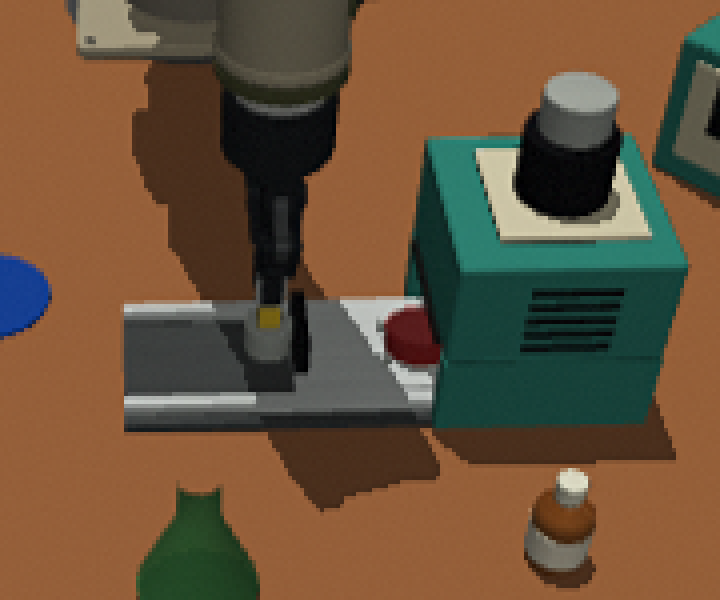

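The dish is entering the hood at (412,335), and the pusher at (268,330) is still upright behind the plate. Home must be at least 26 mm farther, so three more 6 mm taps, then finer ones.

Emit:
{"api": "move_arm", "payload": {
  "plan": [0,0,0,-0.005,0,0,0.01,0,0,0,0.002,0,0,0.01,0,0,0,0.006,0,0,0.01,0,0,0,0.001,0,0,0.01,0,0,0,0.008,0,0,0.01,0,0,0,0.012,0,0,0.01,0,0,0,0.007,0,0,0.01,0,0,0,0.014,0,0,0.01,0,0,0,0.018,0,0,0.01,0,0,0,0.018,0,0,0.01]
}}

```text
clock: 22.15
position: [0.5481, 0.0507, 0.2457]
ee_rot: [0.707, 0.707, 0.0, -0.0]
ft_force: [-0.3, 0.3, -2.7]
grip_width: 0.173
grasp_force: 88.2
```

Emit:
{"api": "move_arm", "payload": {
  "plan": [0,0,0,-0.003,0,0,0.01,0,0,0,0.001,0,0,0.01,0,0,0,0.003,0,0,0.01,0,0,0,0.003,0,0,0.01]
}}

```text
clock: 22.65
position: [0.5481, 0.0532, 0.2457]
ee_rot: [0.707, 0.707, 0.0, 0.0]
ft_force: [0.5, -0.4, -2.3]
grip_width: 0.172
grasp_force: 88.2
```

Emit:
{"api": "move_arm", "payload": {
  "plan": [0,0,0,-0.003,0,0,0.01,0,0,0,0.001,0,0,0.01,0,0,0,0.0025,0,0,0.01,0,0,0,-0.001,0,0,0.01,0,0,0,0.003,0,0,0.01,0,0,0,0.005,0,0,0.01]
}}

```text
clock: 23.4
position: [0.5481, 0.0582, 0.2457]
ee_rot: [0.707, 0.707, -0.0, 0.0]
ft_force: [1.0, -2.2, -2.9]
grip_width: 0.173
grasp_force: 88.2
```

Emit:
{"api": "move_arm", "payload": {
  "plan": [0,0,0,-0.003,0,0,0.01,0,0,0,0.001,0,0,0.01,0,0,0,0.002,0,0,0.01,0,0,0,-0.001,0,0,0.01,0,0,0,0.003,0,0,0.01,0,0,0,0.004,0,0,0.01]
}}

```text
clock: 24.15
position: [0.5481, 0.0622, 0.2457]
ee_rot: [0.707, 0.707, -0.0, 0.0]
ft_force: [0.4, -1.7, -1.2]
grip_width: 0.173
grasp_force: 88.2
```

Emit:
{"api": "move_arm", "payload": {
  "plan": [0,0,0,-0.003,0,0,0.01,0,0,0,0.001,0,0,0.01,0,0,0,0.002,0,0,0.01,0,0,0,-0.001,0,0,0.01,0,0,0,0.003,0,0,0.01,0,0,0,0.004,0,0,0.01]
}}

```text
clock: 24.9
position: [0.5481, 0.0662, 0.2457]
ee_rot: [0.707, 0.707, -0.0, 0.0]
ft_force: [0.6, -3.1, -2.1]
grip_width: 0.176
grasp_force: 88.2
```

Emit:
{"api": "move_arm", "payload": {
  "plan": [0,0,0,-0.003,0,0,0.01,0,0,0,0.0005,0,0,0.01,0,0,0,0.0015,0,0,0.01,0,0,0,-0.0015,0,0,0.01,0,0,0,0.002,0,0,0.01,0,0,0,0.003,0,0,0.01]
}}

```text
clock: 25.65
position: [0.5481, 0.0692, 0.2457]
ee_rot: [0.707, 0.707, -0.0, 0.0]
ft_force: [-0.2, -3.0, -2.1]
grip_width: 0.173
grasp_force: 88.2
```

Emit:
{"api": "move_arm", "payload": {
  "plan": [0,0,0,-0.003,0,0,0.01,0,0,0,0.0005,0,0,0.01,0,0,0,0.0015,0,0,0.01,0,0,0,-0.0015,0,0,0.01,0,0,0,0.002,0,0,0.01,0,0,0,0.003,0,0,0.01]
}}

```text
clock: 26.4
position: [0.5481, 0.0722, 0.2457]
ee_rot: [0.707, 0.707, -0.0, 0.0]
ft_force: [0.1, -2.4, -2.6]
grip_width: 0.178
grasp_force: 88.2
```

Emit:
{"api": "move_arm", "payload": {
  "plan": [0,0,0,-0.003,0,0,0.01,0,0,0,0.0005,0,0,0.01,0,0,0,0.0015,0,0,0.01,0,0,0,-0.0015,0,0,0.01,0,0,0,0.002,0,0,0.01,0,0,0,0.003,0,0,0.01]
}}

```text
clock: 27.15
position: [0.5483, 0.0737, 0.2457]
ee_rot: [0.708, 0.707, -0.001, 0.001]
ft_force: [-1.8, -9.4, 1.6]
grip_width: 0.177
grasp_force: 88.6
```

The force jumped to 9.4 N and the carriage stopped advancing, so it has met the stop, below the 12 N slip level. I'll draw back, lift and carry the pusher to the pad.

Emit:
{"api": "move_arm", "payload": {
  "plan": [0,0,0,-0.01,0,0,0.01,0,0,0,-0.04,0,-0.005,0.01,0,0,0,-0.06,0,-0.04,0.01,0,0,0,-0.1,-0.01,-0.06,0.01,0,0,0,-0.15,-0.035,-0.06,0.01,0,0,0,-0.19,-0.055,-0.06,0.01,0,0,0,-0.23,-0.075,-0.06,0.01,0,0,0,-0.25,-0.0866,-0.05,0.01,0,0,0,-0.255,-0.0866,-0.03,0.01,0,0,0,-0.255,-0.0866,-0.03,0.01,0,0,0,-0.255,-0.0866,-0.03,0.01]
}}

```text
clock: 28.52
position: [0.462, -0.1793, 0.2763]
ee_rot: [0.707, 0.707, 0.0, 0.0]
ft_force: [-0.1, 1.0, -2.1]
grip_width: 0.173
grasp_force: 88.1
```

```bash
python3 - <<'E'
from h import *
o=manip.get_obs();print(o['position'],R.from_quat(o['ee_rot']).as_matrix().round(3),o['clock'],o['ft_force'])
s=cam('scene'); tips(s,['pusher','pusher_mid','push_plate','pad'])
# apparent tilt of the handle
x,yy=map(int,pix(s,[.4615,-.18,.1])); a=s['color'][yy-40:yy+55,x-60:x+60]
cv2.imwrite('pics/s5.png',cv2.resize(a[:,:,::-1],None,fx=6,fy=6,interpolation=3))
E
```

```text
[ 0.46198076 -0.17931172  0.27633848] [[-0.001  1.     0.001]
 [ 1.     0.001  0.   ]
 [ 0.     0.001 -1.   ]] 28.525 [-0.12094873  1.00893394 -2.09547937]
tip_of pusher_mid [ 0.461  -0.1751  0.1026] 0.6
tip_of push_plate [0.5487 0.0896 0.0342] 0.77
tip_of pad [ 0.4635 -0.1811  0.0005] 0.78
tip_of pad [0.5481 0.092  0.0325] 0.51
```

View pics/s5.png

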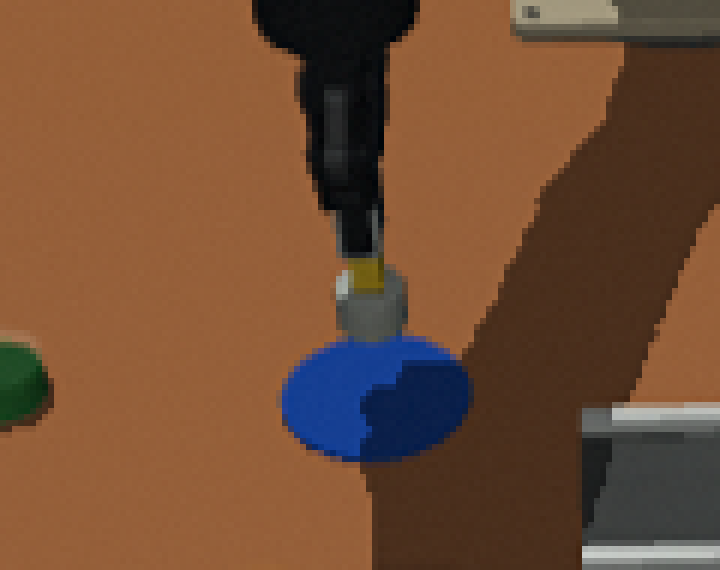

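The pusher hangs upright above the pad at (372,305). I'll lower it to contact.

Emit:
{"api": "move_arm", "payload": {
  "plan": [0,0,0,0,0,0.02,0.01,0,0,0,0,0,0.037,0.01,0,0,0,0,0,0.044,0.01,0,0,0,0,0,0.047,0.01,0,0,0,0,0,0.049,0.01,0,0,0,0,0,0.049,0.01,0,0,0,0,0,0.049,0.01]
}}

```text
clock: 29.65
position: [0.4618, -0.1799, 0.2276]
ee_rot: [0.707, 0.707, -0.0, 0.0]
ft_force: [-3.2, 1.5, 5.7]
grip_width: 0.178
grasp_force: 89.1
```

Emit:
{"api": "move_arm", "payload": {
  "plan": [0,0,0,0,0,0,0.01,0,0,0,0,0,0,0.01,0,0,0,0,0,0,0.03,0,0,0,0,0,0,0.05,0,0,0,0,0,0,0.07,0,0,0,0,0,0,0.0854,0,0,0,0,0,0,0.0854,0,0,0,0,0,0,0.0854,0,0,0,0,0,-0.02,0.0854,0,0,0,0,0,-0.06,0.0854,0,0,0,0,0,-0.12,0.0854,0,0,0,0,0,-0.17,0.0854],
  "squeeze": 20
}}

```text
clock: 31.15
position: [0.4614, -0.1797, 0.399]
ee_rot: [0.707, 0.707, 0.0, 0.001]
ft_force: [0.1, -0.2, -0.2]
grip_width: 1.0
grasp_force: 0.0
```

```bash
python3 - <<'E'
from h import *
o=manip.get_obs();print(o['position'],o['clock'],o['ft_force'],o['grip_width'])
s=cam('scene'); tips(s,['pusher','pusher_mid','pad','push_plate','dish_mid','green_dish','dish_stack','flask','amber_vial'])
p=cam('wrist'); tips(p,['pusher','pusher_mid','pad'])
h=cv2.cvtColor(p['color'],cv2.COLOR_RGB2HSV); y=cv2.inRange(h,(20,120,60),(35,255,255)); n,l,st,c=cv2.connectedComponentsWithStats(y); i=1+np.argmax(st[1:,4]); print(st[i],'expected top',pix(p,[.4618,-.1799,.105]),'base of handle',pix(p,[.4618,-.1799,.028]))
for im,pp in ((s,'s'),):
    h=cv2.cvtColor(im['color'],cv2.COLOR_RGB2HSV); y=cv2.inRange(h,(20,120,60),(35,255,255)); n,l,st,c=cv2.connectedComponentsWithStats(y); i=1+np.argmax(st[1:,4]); print(st[i],'exp',pix(im,[.4618,-.1799,.105]),pix(im,[.4618,-.1799,.028]))
E
```

```text
[ 0.46143854 -0.17969469  0.39898114] 31.15 [ 0.08728691 -0.15146786 -0.18602318] 1.0000842300987427
tip_of pusher [ 0.4614 -0.1772  0.0526] 0.7
tip_of pusher [ 0.4665 -0.1774  0.0048] 0.56
tip_of pusher_mid [ 0.4605 -0.1812  0.0536] 0.64
tip_of pad [ 0.463  -0.1826  0.0013] 0.77
tip_of push_plate [0.5496 0.0864 0.0348] 0.73
tip_of push_plate [ 0.4633 -0.181   0.0029] 0.17
tip_of dish_mid [ 0.6837 -0.3331  0.0144] 0.84
tip_of dish_mid [ 0.5829 -0.4097  0.0113] 0.7
tip_of dish_mid [ 0.6403 -0.2202  0.0078] 0.62
tip_of green_dish [ 0.455  -0.3804  0.0026] 0.47
tip_of dish_stack [ 0.7438 -0.2075  0.0011] 0.6
tip_of flask [ 0.7563 -0.0271  0.0015] 0.96
tip_of amber_vial [ 0.7338  0.2099 -0.0011] 0.74
tip_of amber_vial [ 0.4641 -0.1766  0.0075] 0.65
tip_of amber_vial [0.5494 0.0898 0.0326] 0.41
tip_of pusher [ 0.4659 -0.1777  0.0034] 0.71
tip_of pusher_mid [ 0.4587 -0.1773  0.0526] 0.95
tip_of pad [ 0.4636 -0.178   0.0024] 0.8
[248 157  17  33 513] expected top (np.float64(256.7581054003291), np.float64(181.6817300059581)) base of handle (np.float64(256.6393360950464), np.float64(162.7960196656747))
[210 151   7  23 123] exp (np.float64(211.90602055314525), np.float64(152.03285562006897)) (np.float64(214.12599036937672), np.float64(171.931059837267))
```

```bash
python3 -c "
from workcell import manip
print(manip.hand_in())"
```

```text
the job is handed in; nothing more can be done
None
```

The job is handed in, with no verdict returned: the red dish was seen seated in the pocket, the carriage was tapped in until the force rose to 9.4 N at the hidden stop (below its 12 N slip level), and the pusher stands released and upright on its pad, at about 31 s of the 72 s allowed.

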